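# Turn a front plate over on the tipping ramp and lock the hold-down

## Robot

A 6-joint arm with a two-finger parallel gripper is mounted at the origin on a cart in front of the work surface, level with it; the furniture and walls round the work are solid. World frame = base frame: x ahead of the robot, y to its left, z up, the work surface at z = 0. Lengths are in m, angles in rad, forces in N, time in s.
With the tool pointing down it reaches from about 0.35 to 0.925 m from the base axis. Payload 6.4 kg.
Tool frame: the origin (TCP) lies at the very end of the fingers, on their centre line; the grasp point (between the pads) lies 19 mm behind it; z points along the fingers, y is the direction in which the jaws open and shut (so a half turn about z gives the same grasp; the last joint's range is limited). The gripper opens to 85 mm and grips with 20 to 120 N. Pads are 22 mm wide; open, the fingers measure 114 mm over their backs; the gripper's body (76 mm by 85 mm) begins 54 mm behind the grasp point. The pads swing forward as they close: fully open they stand 13 mm farther back than shut.
Start: joints at [0.54, 0.245, 1.558, -0, 1.339, -0.174], TCP at [0.491, 0.426, 0.207] pointing down, gripper open.
Joint ranges: [-3.13, 3.13], [-1.02, 2.26], [0.13, 2.54], [-0.95, 4.09], [0.21, 2.88], [-2.74, 2.74]. Speed limits (rad/s): [2.57, 2.57, 3.14, 3.14, 3.14, 3.14].

## Interface

Orientations are given as a rotation vector (axis times angle).
In Python, from rig import arm gives the robot as it stands. The module is installed in compiled form; this text tells all that it offers.
- The arm moves only by the tool servo_tool, never from a script. Its argument "motion" is one flat list of numbers, 7 for each row, row after row: the gripper's target within -1 to 1 (fully open at 1, half-way at 0, shut at -1), then the shift along the tool's x, y, z in mm, then the turn, a rotation vector about the tool's x, y, z in rad. In form: [jaw, dx, dy, dz, ax, ay, az, jaw, dx, dy, dz, ax, ay, az, ...]. A call has 1 to 12 rows; each row shifts and turns the pose as measured when the row begins, along the tool's axes as they then stand; what a row does not reach is not made up. A row lasts 1/12 s, in which the tool goes at most 41.7 mm and 7.16 degrees, less where a joint would pass 70% of its speed; a pose out of reach is approached as far as the arm can. A call is refused whole if a number of a shift passes 41.7 or a number of a turn 0.125, either way. A call with a gripper value outside its range is refused whole. The fingers move at their own pace and stop on an object; "force" is the grip in N (left out, the last holds). Time passes only in rows, so rows that do not move let the fingers close. It gives the time, the measured TCP pose, the force and the opening at its end, in the units of the state.
- arm.observe(): the state, without advancing time (a new reading comes with each control period).
- arm.camera(name): name is "scene" or "top"; returns a dict with "color" (384x512x3 uint8, blue, green, red), "fx", "fy", "cx", "cy" (pixels), "R" (3x3) and "t" (3): a world point X has camera coordinates R X + t. Camera axes: x right, y down, z forward; pixel columns grow to the right and rows downward; lengths in m; the calibration is good to about 2 mm. A picture is of the moment at which its call begins. There is no depth.
- arm.finish_job(): hands the job in, once; it reports no verdict.
The state is a dict: "time": time; "qpos": joint angles; "joint_vel": joint speeds; "tau": joint torques, N m; "tcp_pos": TCP position; "tool_rot": TCP orientation; "ft_force": force on the tool from outside, world axes, zero at the start; "ft_torque": the same for the moment, N m; "finger_gap": finger opening in m.
Only numpy, scipy, OpenCV 4.12 (cv2) and the standard library are available. Lean on these libraries where they do the work, as an engineer would, in place of code of your own. Each camera call takes 0.05 s, during which the arm holds its last target. There are 200 camera calls.

## Task

One front plate lies wrong way up (black back showing) under the sanding block. Lay the block aside flat on the open bench, then drop the plate, still black side up, over the top edge of the blue stand's ramp so that it flips over on its own and comes to lie flat, light face up, in the cork-floored tray. Last, press the red pad of the sprung hold-down arm down until it latches over the plate; leave the other plate, the glue bottle, the jar and the tape roll where they are.

Things in the scene. Friction and masses are not known exactly. Their poses are not given: they have to be found in the camera images.
- plate_mid (a point): Centre (all ways) of the plate to be turned: a flat plate 100 mm (its x) x 60 mm (its y) x 8 mm (its z), 0.06 to 0.13 kg, one side black, the other light with a dark square. It starts flat on the bench with the black side and its z axis up; turned over, its z axis points down. It is 60 mm wide, so it can be taken across its y only.
- block_mid (a point): Centre of the brown sanding block that lies on the plate at the start: 57 mm (its x) x 91 mm (its y) x 34 mm (its z, up), 0.05 to 0.09 kg. Its underside is 8 mm above the bench at the start; take it across its x.
- done_plate_mid (a point): Centre of a second plate of the same size, already light side up (its z is up, its long side along its x): it is right and stays where it is.
- stand: Blue turn-over stand fixed to the bench, placed and turned anew each time. Origin on the bench right below the ramp's top edge; its x is the way a plate tips (from ramp to tray), y runs along the edge, z up. Base plate 4 mm high, x = -121 to 236 mm, y within 53 mm. The 84 mm wide aluminium ramp falls at 48 degrees from the edge towards -x; below the edge on the tray's side is open space.
- ramp_edge (a point): Middle of the ramp's top edge (steel bar), 150 mm above the bench. A plate with its long side along stand x and centre 10 to 25 mm past the edge (+x), let go level with its underside 0 to 40 mm above the edge, overbalances and lands turned over in the tray, centre at x = 15 to 72 mm. From 30 mm on it may land on the tray's end wall; short of the edge it slides back down the ramp.
- tray (a point): Centre of the tray's cork floor, 8 mm above the bench, 44 mm along the stand's x. The floor runs from stand x = -34 to 122 mm and y = -42 to 42 mm, within walls 26 mm high.
- press_pad (a point): Centre of the top face of the red pad (34 x 30 mm) on the steel hold-down arm, 62 mm from its hinge. The arm is 22 mm wide, 124 mm long, hinged about stand y at x = 178 mm, 40 mm above the bench. Raised, it slopes up at 54 degrees towards the ramp, its end 141 mm high. Latched, it is level within 2 degrees: pad top 45 mm high at stand x = 116 mm, its end about 10 mm above the plate.
- hold_down (a joint): Angle of the hold-down arm in rad: 0 raised by its spring, 1.0 pressed against its stop (pad top 40 mm high). Pressing takes up to about 9 N on the pad. From about 0.96 a sprung prop snaps in under the arm's tail; let go, the arm then rests latched at about 0.92.
- glue_mid (a point): Point on the axis of the standing glue bottle (47 mm wide, 146 mm high), 73 mm above the bench: must not be moved.
- jar_mid (a point): Centre of the standing screw jar with red lid (50 mm wide, 66 mm high): must not be moved.
- tape_mid (a point): Centre of the tape roll that lies flat (about 98 mm wide, 24 mm high): must not be moved.
- fixture_mid (a point): Middle of a toggle clamp fixture fixed to the bench (about 0.2 m along y, 0.11 m along x, its handle up to 0.2 m high). Besides the things listed, the bench is bare from x = 0.38 to 0.62 m and y = -0.5 to 0.45 m.
- plate: The same plate; its origin is the centre of the side that is below at the start.
- sanding_block: The same sanding block; origin at the centre of its underside.

How it is judged:
By the outcome, as a careful person would: the job done as asked, in the order asked, and still so for the second after the job is handed in, with the robot touching nothing.
It also fails if it takes over 70 s, if anything falls off the work surface, if the arm or the gripper's body presses on something with over 40 N, if the wrist force passes 120 N, or if a joint passes its speed limit or range.

## Working session

There is one attempt and no reset: what is moved stays moved. The work goes in short steps, Python scripts to look and compute and a tool call to move; the robot and the scene stay as the last step left them, time stands still between calls to the robot, and variables do not carry over. Pictures are saved under pics/ and viewed, about 8 in all and at most 12, crops included, and the job is handed in when it is done.

Besides the shell and the picture viewer there is one more tool, called by a JSON object that holds its "fn" and its "kwargs", one argument or row to a line. servo_tool: Moves the arm, as the interface text tells. Its arguments: {"type":"object","properties":{"motion":{"type":"array"},"force":{"type":"number"}},"required":["motion"]}

```bash
mkdir -p pics; cat > h.py <<'E'
import numpy as np,cv2,json
from scipy.spatial.transform import Rotation as Ro
from rig import arm
def snap(n,f):
    c=arm.camera(n); cv2.imwrite(f,c["color"]); return c
def ray(c,u,v,z):
    d=np.array([(u-c["cx"])/c["fx"],(v-c["cy"])/c["fy"],1.]); R=np.array(c["R"]);t=np.array(c["t"])
    o=-R.T@t; d=R.T@d; return o+d*(z-o[2])/d[2]
def proj(c,X):
    p=np.array(c["R"])@np.array(X)+np.array(c["t"]); return np.array([c["fx"]*p[0]/p[2]+c["cx"],c["fy"]*p[1]/p[2]+c["cy"]])
E
python3 - <<'E'
from h import *
a=snap("top","pics/t0.png");b=snap("scene","pics/s0.png")
for c in(a,b): print(c["fx"],c["cx"],c["cy"],-np.array(c["R"]).T@np.array(c["t"]),np.array(c["R"]).round(3).tolist())
cv2.imwrite("pics/v0.png",cv2.resize(a["color"],(800,600),interpolation=cv2.INTER_CUBIC))
print(arm.observe())
E
```

```text
397.0593552061344 252.32848666442717 189.1000570664346 [ 0.44625128 -0.01716155  1.50787744] [[0.021, -1.0, 0.001], [-0.997, -0.021, -0.071], [0.071, 0.001, -0.997]]
392.64158541106457 258.60280478212655 191.3276406697769 [-0.23160902 -0.58223081  0.79392737] [[0.571, -0.821, -0.016], [-0.477, -0.316, -0.82], [0.668, 0.476, -0.572]]
{'time': 0.1, 'qpos': array([ 5.39909586e-01,  2.45752973e-01,  1.55883677e+00,  2.35414104e-05,
        1.33872450e+00, -1.74083666e-01]), 'joint_vel': array([ 0.00103672, -0.00292724,  0.00062381, -0.00014029,  0.00197696,
       -0.00224929]), 'tau': array([-1.64315861e-04, -4.30666280e+01, -3.27131546e+01, -1.68083297e-04,
        2.77927364e-03, -3.68969538e-06]), 'tcp_pos': array([0.49076926, 0.42540165, 0.20591472]), 'tool_rot': array([-1.30466632e+00, -2.85678102e+00,  2.20704059e-03]), 'ft_force': array([ 0.66423683, -0.23700104,  0.09545006]), 'ft_torque': array([-0.01210845,  0.01210216,  0.0251365 ]), 'finger_gap': 0.08543633910273626}
```

View pics/v0.png

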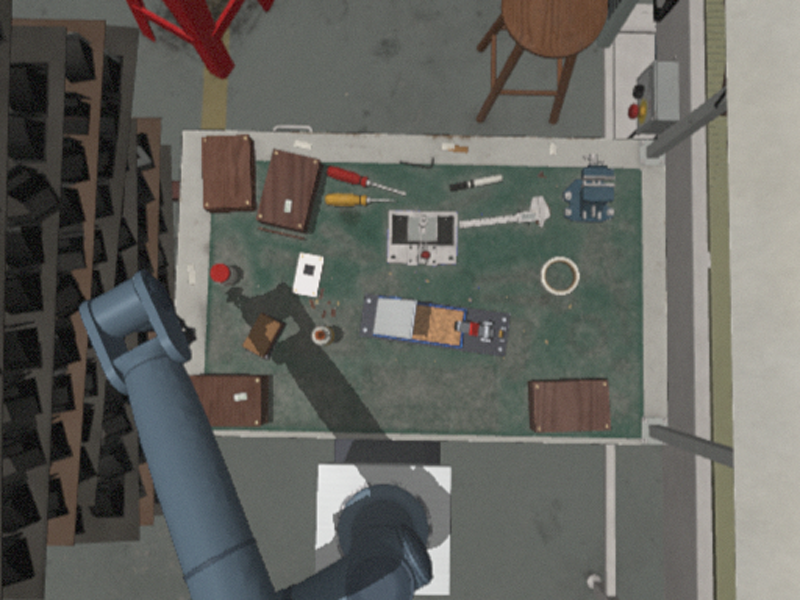

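View pics/s0.png

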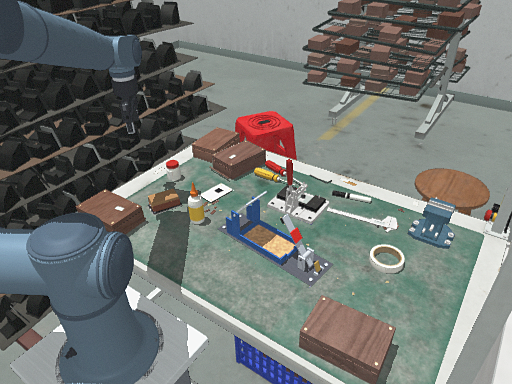

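The top view shows the block at about (264,335), the bottle at (320,334), the jar at (221,274) and the done plate at (308,273). The stand runs from (362,318) to (508,335), with the ramp on the left and the tray on the right. The scene view agrees, and I'll zoom in to measure.

```bash
python3 - <<'E'
import cv2,numpy as np
t=cv2.imread("pics/t0.png")[180:236,140:340];s=cv2.imread("pics/s0.png")[180:274,140:340]
r=lambda i:cv2.resize(i,None,fx=4,fy=4,interpolation=cv2.INTER_CUBIC)
cv2.imwrite("pics/v1.png",np.vstack([r(t),r(s)]))
E
```

```text
(no output)
```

View pics/v1.png

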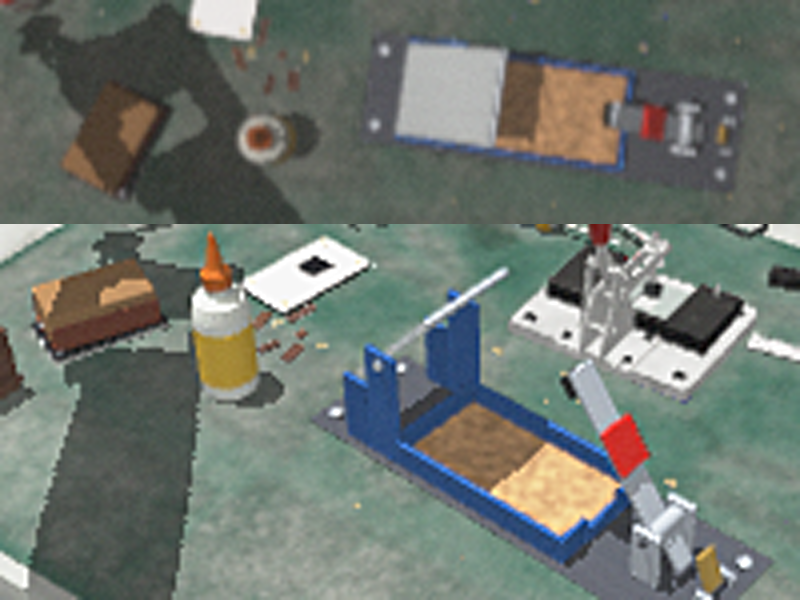

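```bash
python3 - <<'E'
from h import *
a=arm.camera("top");b=arm.camera("scene")
T=lambda x,y,z:ray(a,x/4+140-.375,y/4+180-.375,z)[:2]
S=lambda x,y,z:ray(b,x/4+140-.375,y/4+180-56-.375,z)[:2]
p=lambda n,*q:print(n,np.round(q,4).tolist())
sc=[T(384,50,.006),T(374,125,.006),T(732,98,.006),T(721,173,.006)]
p("screws",*sc); ax=(sc[2]+sc[3]-sc[0]-sc[1])/2; ay=(sc[0]+sc[2]-sc[1]-sc[3])/2; p("ax",ax,ay,np.mean(sc,0)); print(np.degrees([np.arctan2(*ax[::-1]),np.arctan2(*ay[::-1])]),np.linalg.norm(ax),np.linalg.norm(ay))
p("baseT",T(362,107+32,.004),T(374,32,.004),T(746,84,.004),T(735,188,.004))
p("edgeT",T(506,47,.15),T(497,147,.15))
p("barS",S(508,270,.15),S(376,367,.15))
p("screwS",S(336,411,.006),S(744,562,.006),S(401,367,.006))
p("corkT",T(633,70,.034),T(624,170,.034))
p("blockT",T(108,83,.042),T(168,103,.042),T(120,190,.042),T(62,165,.042))
p("blockS",S(33,290,.042),S(130,262,.042),S(160,302,.042),S(45,330,.042))
p("padT",T(654,121,.09)); p("bottle",T(262,138,.14)) 
# colour contour of block in top
hsv=cv2.cvtColor(a["color"],cv2.COLOR_BGR2HSV)[195:235,150:185]
m=((hsv[...,0]<18)&(hsv[...,1]>70)).astype(np.uint8)
n,l,s,c=cv2.connectedComponentsWithStats(m); i=1+s[1:,4].argmax()
r=cv2.minAreaRect(np.argwhere(l==i)[:,::-1].astype(np.float32)); 
p("blkrect",*[ray(a,u+150,v+195,.042)[:2] for u,v in cv2.boxPoints(r)])
E
```

```text
screws [[0.5405, 0.0469], [0.4694, 0.0546], [0.5019, -0.2832], [0.4311, -0.2734]]
ax [[-0.0385, -0.3291], [0.071, -0.0088], [0.4857, -0.1138]]
[-96.66868525  -7.03798874] 0.33129831927670284 0.07155530237835604
baseT [[0.456, 0.0657], [0.5576, 0.0569], [0.5156, -0.2967], [0.4172, -0.2871]]
edgeT [[0.5363, -0.0637], [0.4506, -0.0576]]
barS [[0.5338, -0.0655], [0.3928, -0.0552]]
screwS [[0.4715, 0.0548], [0.5023, -0.282], [0.5437, 0.0459]]
corkT [[0.525, -0.186], [0.4322, -0.1789]]
blockT [[0.5024, 0.2994], [0.4852, 0.2434], [0.4044, 0.2848], [0.4261, 0.3389]]
blockS [[0.4209, 0.3333], [0.495, 0.2953], [0.4671, 0.2331], [0.3882, 0.2832]]
padT [[0.4769, -0.1989]]
bottle [[0.4542, 0.1442]]
blkrect [[0.4254, 0.3416], [0.507, 0.2979], [0.4779, 0.2446], [0.3965, 0.2885]]
```

{"fn": "servo_tool", "kwargs": {
  "motion": [1, 0, 0, 0, 0, 0, -0.12, 1, 0, 0, 0, 0, 0, -0.12, 1, 0, 0, 0, 0, 0, -0.12, 1, -7, -34, 0, 0, 0, 0, 1, -7, -34, 0, 0, 0, 0, 1, -7, -34, 0, 0, 0, 0, 1, -7, -34, 0, 0, 0, 0, 1, 0, 0, 0, 0, 0, 0]
}}

```text
time: 0.87
tcp_pos: [0.4493, 0.2878, 0.2013]
tool_rot: [-0.737, -3.047, 0.009]
ft_force: [-0.2, -1.1, 0.5]
finger_gap: 0.0856
```

```bash
cat >> h.py <<'E'
def plan(x,y,z,th):
    "remaining move in tool axes (mm, rad) after turning to yaw th (deg) of tool y"
    s=arm.observe(); R=Ro.from_rotvec(s["tool_rot"]).as_matrix(); c=np.degrees(np.arctan2(R[1,1],R[0,1]))
    t=np.radians(th); Y=np.array([np.cos(t),np.sin(t),0]);X=np.array([-Y[1],Y[0],0]); d=(np.array([x,y,z])-s["tcp_pos"])*1e3
    dz=(th-c+180)%360-180
    print("t",s["time"],"tcp",s["tcp_pos"].round(4),"yaw",c.round(1),"toolz",R[:,2].round(3),"gap",s["finger_gap"],"q",s["qpos"].round(2),"F",s["ft_force"].round(1))
    print("shift",[round(float(d@X),1),round(float(d@Y),1),round(float(-d[2]),1)],"az",-np.radians(dz).round(3))
E
python3 -c "
from h import *
plan(.452,.292,.015,61.8)"
```

```text
t 0.8667 tcp [0.4493 0.2878 0.2013] yaw 62.8 toolz [-0.007 -0.004 -1.   ] gap 0.08560315673489755 q [ 0.36 -0.02  1.85 -0.    1.31 -0.74] F [-0.2 -1.1  0.5]
shift [-0.4, 5.0, 186.3] az 0.018
```

{"fn": "servo_tool", "kwargs": {
  "motion": [1, 0, 5, 30, 0, 0, 0.018, 1, 0, 0, 35, 0, 0, 0, 1, 0, 0, 35, 0, 0, 0, 1, 0, 0, 35, 0, 0, 0, 1, 0, 0, 30, 0, 0, 0, 1, 0, 0, 0, 0, 0, 0],
  "force": 25
}}

```text
time: 1.37
tcp_pos: [0.4548, 0.2921, 0.0353]
tool_rot: [0.772, 3.041, 0.004]
ft_force: [-1.0, -1.5, -1.1]
finger_gap: 0.0856
```

```bash
python3 -c "
from h import *
plan(.452,.292,.015,61.8)
c=snap('scene','pics/s1.png');cv2.imwrite('pics/v2.png',cv2.resize(c['color'][130:250,120:280],None,fx=4,fy=4,interpolation=cv2.INTER_CUBIC))"
```

```text
t 1.3667 tcp [0.4548 0.2921 0.0353] yaw 61.5 toolz [ 0.004  0.001 -1.   ] gap 0.08555485546804556 q [ 0.36  0.22  1.94 -0.    0.98 -0.71] F [-1.  -1.5 -1.1]
shift [2.4, -1.4, 20.3] az -0.005
```

View pics/v2.png

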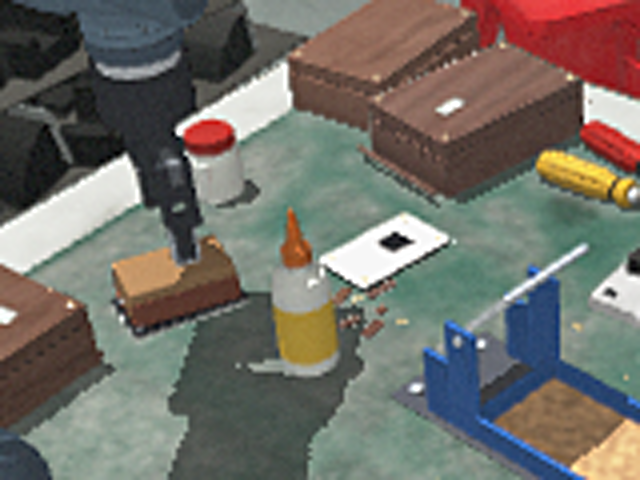

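The gripper is over the block. The near finger tip shows at crop (188,262), and the block's front top edge runs from (130,310) to (240,275). I'll check the alignment by projection.

```bash
python3 -c "
from h import *
c=arm.camera('scene')
s=arm.observe();p=s['tcp_pos'];Y=np.array([np.cos(1.075),np.sin(1.075),0]);X=np.array([-Y[1],Y[0],0])
f=lambda q:((proj(c,q)-[120,130])*4+1.5).round(0)
for k in (-1,1): print('tip',k,f(p+k*.043*Y+[0,0,.013]))
for m in ((.452,.292),(.4545,.2916)):
  for i,j in((1,1),(1,-1),(-1,-1),(-1,1)): print('top',i,j,f(np.array([*m,.042])+i*.0285*Y+j*.0455*X))
"
```

```text
tip -1 [192. 274.]
tip 1 [164. 222.]
top 1 1 [113. 261.]
top 1 -1 [219. 232.]
top -1 -1 [239. 266.]
top -1 1 [130. 297.]
top 1 1 [115. 260.]
top 1 -1 [221. 231.]
top -1 -1 [241. 265.]
top -1 1 [133. 296.]
```

{"fn": "servo_tool", "kwargs": {
  "motion": [1, 3, -3, 10, 0, 0, 0, 1, 0, 0, 10, 0, 0, 0, 1, 0, 0, 0, 0, 0, 0, -1, 0, 0, 0, 0, 0, 0, -1, 0, 0, 0, 0, 0, 0, -1, 0, 0, 0, 0, 0, 0, -1, 0, 0, 0, 0, 0, 0, -1, 0, 0, 0, 0, 0, 0, -1, 0, 0, 0, 0, 0, 0, -1, 0, 0, 0, 0, 0, 0]
}}

```text
time: 2.3
tcp_pos: [0.463, 0.2963, 0.0305]
tool_rot: [0.765, 3.018, 0.03]
ft_force: [0.0, 0.5, -0.3]
finger_gap: 0.0007
```

```bash
python3 -c "
from h import *
plan(.45,.29,.22,61.8)"
```

```text
t 2.3 tcp [0.463  0.2963 0.0305] yaw 61.6 toolz [ 0.032  0.012 -0.999] gap 0.0006908941937876452 q [ 0.36  0.23  1.94 -0.    0.94 -0.71] F [ 0.   0.5 -0.3]
shift [8.5, -11.7, -189.5] az -0.004
```

The gripper closed on nothing, so I'm raising it a little and taking another look.

{"fn": "servo_tool", "kwargs": {
  "motion": [-1, 0, 0, -30, 0, 0, 0, -1, 0, 0, -40, 0, 0, 0, -1, 0, 0, -40, 0, 0, 0, 1, 0, 0, -40, 0, 0, 0, 1, 0, 0, 0, 0, 0, 0]
}}

```text
time: 2.72
tcp_pos: [0.4553, 0.2932, 0.1827]
tool_rot: [0.768, 3.026, 0.021]
ft_force: [1.5, -0.0, 1.9]
finger_gap: 0.0237
```

```bash
python3 -c "
from h import *
plan(.45,.29,.22,61.8)
c=snap('scene','pics/s2.png');d=snap('top','pics/t2.png')
r=lambda i,k:cv2.resize(i,None,fx=k,fy=k,interpolation=cv2.INTER_CUBIC)
cv2.imwrite('pics/v3.png',np.vstack([r(c['color'][155:220,130:230],6),r(d['color'][195:230,135:235],6)]))"
```

```text
t 2.7167 tcp [0.4553 0.2932 0.1827] yaw 61.5 toolz [ 0.022  0.008 -1.   ] gap 0.0237246226634652 q [ 0.36 -0.    1.87 -0.    1.25 -0.71] F [ 1.5 -0.   1.9]
shift [3.2, -5.3, -37.3] az -0.005
```

View pics/v3.png

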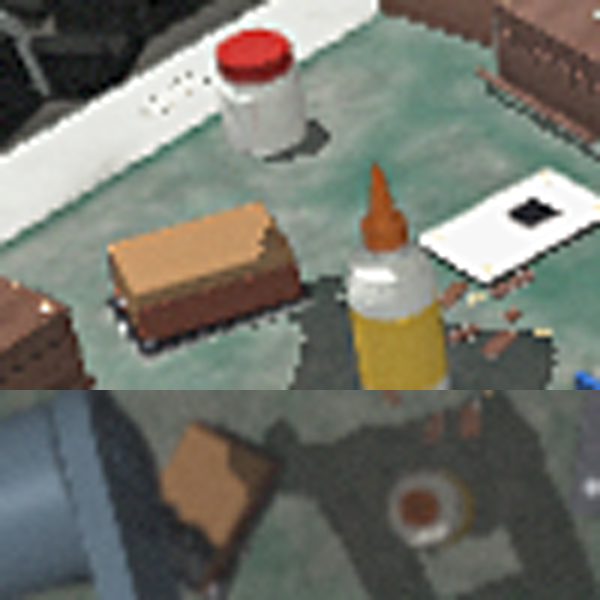

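```bash
python3 -c "
from h import *
a=arm.camera('top');b=arm.camera('scene')
S=lambda x,y,z:ray(b,(x-2.5)/6+130,(y-2.5)/6+155,z)[:2].round(4)
T=lambda x,y,z:ray(a,(x-2.5)/6+135,(y-392.5)/6+195,z)[:2].round(4)
print('S top',S(108,252,.042),S(264,203,.042),S(300,260,.042),S(133,302,.042))
print('S plate',S(152,350,.004),S(115,298,.004), S(308,300,.004))
print('T top',T(195,422,.042),T(278,465,.042),T(165,480,.042))
p=arm.observe()['tcp_pos']
print('TCP px scene',(proj(b,p)-[130,155])*6+2.5,'top',(proj(a,p)-[135,195])*6+[2.5,392.5])
q=np.array([.463,.2963,.0305]);print('shut px',(proj(b,q)-[130,155])*6+2.5)
"
```

```text
S top [0.4185 0.3321] [0.5008 0.2942] [0.4719 0.238 ] [0.3942 0.2857]
S plate [0.4012 0.2877] [0.4228 0.3409] [0.482  0.2484]
T top [0.5042 0.2977] [0.4788 0.2458] [0.4681 0.3149]
TCP px scene [163.57423524  44.55109251] top [153.76477755 508.76027973]
shut px [215.90516941 250.65405125]
```

{"fn": "servo_tool", "kwargs": {
  "motion": [1, 0, 0, 0, 0, 0, 0, 1, 0, 0, 0, 0, 0, 0, 1, 0, 0, 0, 0, 0, 0, 1, 0, 0, 0, 0, 0, 0]
}}

```text
time: 3.25
tcp_pos: [0.4467, 0.2897, 0.1659]
tool_rot: [-0.772, -3.041, 0.005]
ft_force: [-0.8, -0.3, -0.3]
finger_gap: 0.0855
```

```bash
python3 -c "
from h import *
plan(.45,.29,.22,61.8)
c=snap('scene','pics/s3.png');d=snap('top','pics/t3.png')
r=lambda i,k:cv2.resize(i,None,fx=k,fy=k,interpolation=cv2.INTER_CUBIC)
s=arm.observe();p=s['tcp_pos'];Y=np.array([np.cos(1.075),np.sin(1.075),0])
for k in(-1,0,1): print(k,(proj(c,p+k*.043*Y+[0,0,.013*abs(k)])-[110,90])*4+1.5,(proj(d,p+k*.043*Y+[0,0,.013*abs(k)])-[110,180])*4+1.5)
cv2.imwrite('pics/v4.png',np.hstack([r(c['color'][90:220,110:210],4),r(d['color'][140:270,100:200],4)]))"
```

```text
t 3.25 tcp [0.4467 0.2897 0.1659] yaw 61.5 toolz [-0.004 -0.002 -1.   ] gap 0.08546156820059 q [ 0.36  0.01  1.89 -0.    1.24 -0.71] F [-0.8 -0.3 -0.3]
shift [-2.8, 1.8, -54.1] az -0.005
-1 [200.23918051 309.65059276] [246.32970872 168.33970306]
0 [188.32038179 298.59900332] [205.45643425 142.8885229 ]
1 [171.63956764 260.06370655] [157.5600249  117.33241514]
```

View pics/v4.png

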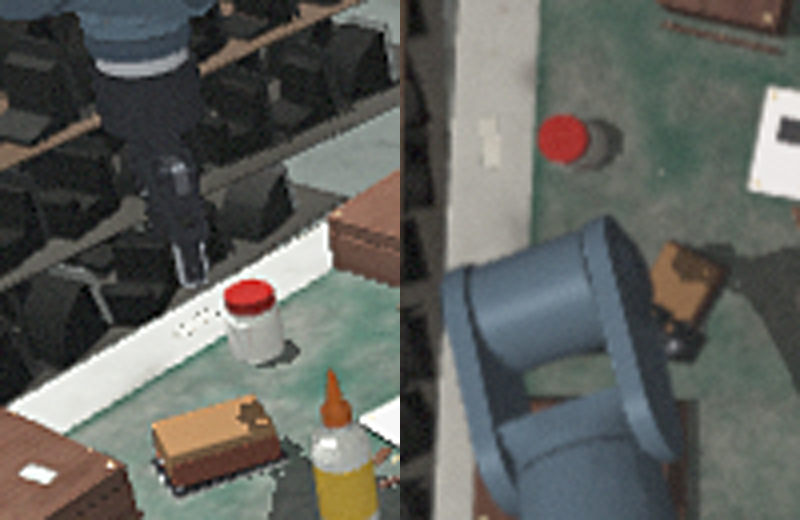

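```bash
cat >> h.py <<'E'
def tri(a,pa,b,pb):
    A=[];B=[]
    for c,(u,v) in((a,pa),(b,pb)):
        P=np.c_[c["R"],c["t"]]; K=np.array([[c["fx"],0,c["cx"]],[0,c["fy"],c["cy"]],[0,0,1]]); P=K@P
        A+= [u*P[2]-P[0],v*P[2]-P[1]]
    X=np.linalg.svd(np.array(A))[2][-1]; X=X[:3]/X[3]; return X.round(4),(proj(a,X)-pa).round(1),(proj(b,X)-pb).round(1)
E
python3 -c "
from h import *
a=arm.camera('top');b=arm.camera('scene')
print('tip',tri(a,(171,223.5),b,(158,161)))
print('nozzle',tri(a,(262/4+139.6,138/4+179.6),b,(212/4+139.6,236/4+123.6)))
print('jar lid mid',tri(a,(162/4+99.6,138/4+139.6),b,(249/4+109.6,290/4+89.6)))
print('block back corner',tri(a,(278/6+134.6,75/6+194.6),b,(300/6+129.6,258/6+154.6)),tri(a,(195/6+134.6,32/6+194.6),b,(264/6+129.6,203/6+154.6)))
s=arm.observe();print(s['time'],s['tcp_pos'],s['joint_vel'].round(3),s['finger_gap'])
"
```

```text
tip (array([0.4208, 0.2473, 0.2045]), array([-0.,  0.]), array([ 0., -0.]))
nozzle (array([0.4531, 0.1446, 0.1472]), array([-0.4,  0.3]), array([ 0.6, -0. ]))
jar lid mid (array([0.5958, 0.3939, 0.0663]), array([ 0.1, -0.1]), array([-0.2,  0. ]))
block back corner (array([0.4791, 0.2466, 0.0355]), array([ 0.1, -0.1]), array([-0.1,  0. ])) (array([0.5043, 0.2984, 0.0383]), array([ 0., -0.]), array([-0.,  0.]))
3.45 [0.44722975 0.28989328 0.1668865 ] [-0.001 -0.006 -0.004 -0.002  0.001 -0.001] 0.08477424786317536
```

{"fn": "servo_tool", "kwargs": {
  "motion": [1, 0, 0, 30, 0, 0, 0, 1, 0, 0, 30, 0, 0, 0, 1, 0, 0, 0, 0, 0, 0, 1, 0, 0, 0, 0, 0, 0, 1, 0, 0, 0, 0, 0, 0, 1, 0, 0, 0, 0, 0, 0]
}}

```text
time: 3.95
tcp_pos: [0.4505, 0.2912, 0.1103]
tool_rot: [0.772, 3.041, 0.004]
ft_force: [-0.7, -0.1, -0.2]
finger_gap: 0.0851
```

```bash
python3 -c "
from h import *
plan(.45,.29,.1,61.8)
c=snap('scene','pics/s4.png')"
```

```text
t 3.95 tcp [0.4505 0.2912 0.1103] yaw 61.5 toolz [ 0.005  0.002 -1.   ] gap 0.08508433767200788 q [ 0.36  0.09  1.92 -0.    1.12 -0.71] F [-0.7 -0.1 -0.2]
shift [-0.2, -1.3, 10.3] az -0.005
```

{"fn": "servo_tool", "kwargs": {
  "motion": [-1, 0, 0, 0, 0, 0, 0, -1, 0, 0, 0, 0, 0, 0, -1, 0, 0, 0, 0, 0, 0, -1, 0, 0, 0, 0, 0, 0, -1, 0, 0, 0, 0, 0, 0, -1, 0, 0, 0, 0, 0, 0, -1, 0, 0, 0, 0, 0, 0]
}}

```text
time: 4.58
tcp_pos: [0.4534, 0.2924, 0.1155]
tool_rot: [0.77, 3.034, 0.012]
ft_force: [0.1, -0.7, -0.1]
finger_gap: 0.001
```

```bash
python3 -c "
from h import *
plan(.45,.29,.1,61.8)
c=snap('scene','pics/s5.png')
for k in(0,1):
  d=cv2.imread('pics/s%d.png'%(4+k)); 
r=lambda n:cv2.resize(cv2.convertScaleAbs(cv2.imread(n)[110:220,120:200],alpha=1.6,beta=30),None,fx=5,fy=5,interpolation=cv2.INTER_CUBIC)
print((proj(c,arm.observe()['tcp_pos'])-[120,110])*5+2)
cv2.imwrite('pics/v5.png',np.hstack([r('pics/s4.png'),r('pics/s5.png')]))"
```

```text
t 4.5833 tcp [0.4534 0.2924 0.1155] yaw 61.5 toolz [ 0.013  0.005 -1.   ] gap 0.0009652762631870528 q [ 0.36  0.08  1.92 -0.    1.13 -0.71] F [ 0.1 -0.7 -0.1]
shift [1.9, -3.7, 15.5] az -0.005
[203.17211544 335.5518803 ]
```

View pics/v5.png

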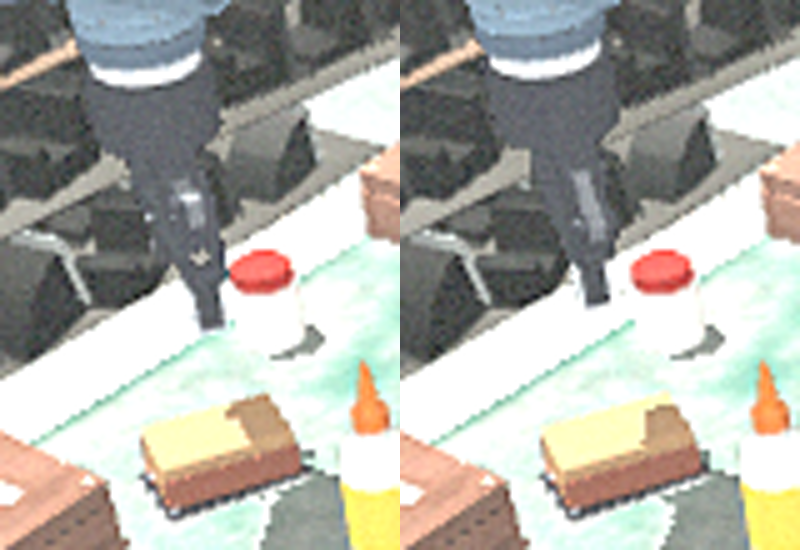

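{"fn": "servo_tool", "kwargs": {
  "motion": [-1, 0, -2, 30, 0, 0, 0, -1, 0, 0, 30, 0, 0, 0, -1, 0, 0, 0, 0, 0, 0, -1, 0, 0, 0, 0, 0, 0, -1, 0, 0, 4, 0, 0, 0, -1, 0, 0, 4, 0, 0, 0, -1, 0, 0, 4, 0, 0, 0]
}}

```text
time: 5.22
tcp_pos: [0.4576, 0.2927, 0.0471]
tool_rot: [0.767, 3.026, 0.021]
ft_force: [0.4, -0.4, 0.3]
finger_gap: -0.0001
```

```bash
python3 -c "
from h import *
plan(.45,.29,.04,61.8)
a=snap('top','pics/t6.png');c=snap('scene','pics/s6.png')
print((proj(c,arm.observe()['tcp_pos'])-[130,140])*5+2)
r=lambda i:cv2.resize(cv2.convertScaleAbs(i,alpha=1.6,beta=30),None,fx=5,fy=5,interpolation=cv2.INTER_CUBIC)
cv2.imwrite('pics/v6.png',np.hstack([r(c['color'][140:220,130:200]),r(a['color'][180:260,125:215])]))"
```

```text
t 5.2167 tcp [0.4576 0.2927 0.0471] yaw 61.6 toolz [ 0.022  0.008 -1.   ] gap -0.00011621539291082338 q [ 0.36  0.19  1.94 -0.    0.98 -0.71] F [ 0.4 -0.4  0.3]
shift [5.4, -6.0, 7.1] az -0.004
[173.69349952 270.52535512]
```

View pics/v6.png

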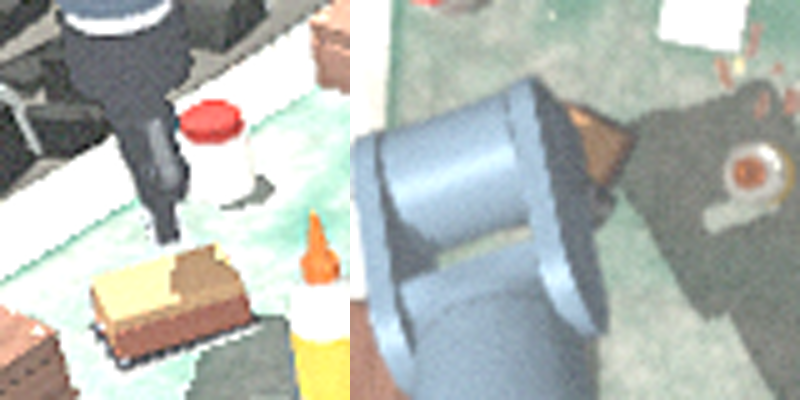

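The shut tip appears at crop (166,243), about 5 px above where the state's TCP projects, so the true tip sits roughly 24 mm higher or further back. A gentle touch on the block top will tell which.

{"fn": "servo_tool", "kwargs": {
  "motion": [-1, 0, 0, 4, 0, 0, 0, -1, 0, 0, 4, 0, 0, 0, -1, 0, 0, 4, 0, 0, 0]
}}

```text
time: 5.57
tcp_pos: [0.459, 0.2933, 0.0358]
tool_rot: [0.767, 3.024, 0.023]
ft_force: [0.4, -0.1, -0.2]
finger_gap: -0.0
```

{"fn": "servo_tool", "kwargs": {
  "motion": [-1, 0, 0, 4, 0, 0, 0, -1, 0, 0, 4, 0, 0, 0, -1, 0, 0, 4, 0, 0, 0]
}}

```text
time: 5.82
tcp_pos: [0.4594, 0.2935, 0.0227]
tool_rot: [0.767, 3.024, 0.024]
ft_force: [0.6, 0.8, -0.4]
finger_gap: -0.0001
```

```bash
python3 -c "
from h import *
plan(.45,.29,.015,61.8)
c=arm.camera('scene')
print(ray(c,166/5+129.6,243/5+139.6,.047),ray(c,166/5+129.6,243/5+139.6,.07))
for i in range(4):
  s=arm.observe();print(s['time'],s['tcp_pos'].round(4),s['ft_force'].round(2),s['tau'].round(1));arm.camera('top')"
```

```text
t 5.8167 tcp [0.4594 0.2935 0.0227] yaw 61.6 toolz [ 0.025  0.009 -1.   ] gap -6.194390375226245e-05 q [ 0.36  0.24  1.95 -0.    0.93 -0.71] F [ 0.6  0.8 -0.4]
shift [6.6, -7.5, 7.7] az -0.004
[0.47657405 0.31998091 0.047     ] [0.45476709 0.29219927 0.07      ]
5.8667 [0.4587 0.2932 0.0218] [-1.47  0.09  0.47] [  0.3 -37.8 -27.8   0.   -0.2  -0. ]
5.9167 [0.4587 0.2932 0.0221] [ 0.01  0.21 -0.52] [ -0.1 -36.  -26.3  -0.   -0.1   0. ]
5.9667 [0.459  0.2933 0.0226] [-0.61 -0.07  0.22] [ -0.  -35.6 -25.8  -0.   -0.1  -0. ]
6.0167 [0.4593 0.2934 0.023 ] [ 0.28 -1.24 -0.56] [ -0.  -35.6 -25.8  -0.   -0.1  -0. ]
```

The fingers met nothing at a reading of z = 0.0225. Together with the image, this puts the real tip about 23 mm above the reported TCP, so I'll allow for that from here on. Next: raise, open, re-level and check.

{"fn": "servo_tool", "kwargs": {
  "motion": [1, 0, 0, -35, 0, 0, 0, 1, 0, 0, -15, 0, 0, 0, 1, 0, 0, 0, 0, 0, 0, 1, 0, 0, 0, 0, 0, 0, 1, 0, 0, 0, 0, 0, 0, 1, 0, 0, 0, 0, 0, 0, 1, 0, 0, 0, 0, 0, 0, 1, 0, 0, 0, 0, 0, 0]
}}

```text
time: 6.73
tcp_pos: [0.4563, 0.2922, 0.0713]
tool_rot: [0.768, 3.028, 0.019]
ft_force: [-0.6, -0.3, -0.3]
finger_gap: 0.0856
```

```bash
python3 -c "
from h import *
plan(.45,.29,0,61.8)"
```

```text
t 6.7333 tcp [0.4563 0.2922 0.0713] yaw 61.5 toolz [ 0.02   0.007 -1.   ] gap 0.08561698794188999 q [ 0.36  0.15  1.94 -0.    1.03 -0.71] F [-0.6 -0.3 -0.3]
shift [4.5, -4.9, 71.3] az -0.004
```

{"fn": "servo_tool", "kwargs": {
  "motion": [1, 4, -5, 20, 0.018, 0.015, 0, 1, 0, 0, 20, 0, 0, 0, 1, 0, 0, 15, 0, 0, 0, 1, 0, 0, 10, 0, 0, 0, 1, 0, 0, 3, 0, 0, 0]
}}

```text
time: 7.15
tcp_pos: [0.4505, 0.2897, -0.0005]
tool_rot: [-0.772, -3.043, 0.004]
ft_force: [1.1, -0.8, 0.9]
finger_gap: 0.0853
```

```bash
python3 -c "
from h import *
plan(.45,.29,-.012,61.8)"
```

```text
t 7.15 tcp [ 0.4505  0.2897 -0.0005] yaw 61.5 toolz [-0.003 -0.002 -1.   ] gap 0.08531096583226784 q [ 0.36  0.28  1.95 -0.    0.92 -0.71] F [ 1.1 -0.8  0.9]
shift [0.6, 0.0, 11.5] az -0.005
```

{"fn": "servo_tool", "kwargs": {
  "motion": [1, 0, 0, 5, 0, 0, 0, 1, 0, 0, 5, 0, 0, 0, -1, 0, 0, 1, 0, 0, 0, -1, 0, 0, 1, 0, 0, 0, -1, 0, 0, 1, 0, 0, 0, -1, 0, 0, 0, 0, 0, 0, -1, 0, 0, 0, 0, 0, 0]
}}

```text
time: 7.73
tcp_pos: [0.452, 0.2904, -0.0129]
tool_rot: [0.772, 3.045, -0.001]
ft_force: [-0.6, 0.3, -1.1]
finger_gap: 0.0558
```

```bash
python3 -c "
from h import *
plan(.44,-.4,.25,61.8)"
```

```text
t 7.7333 tcp [ 0.452   0.2904 -0.0129] yaw 61.5 toolz [-0.    -0.001 -1.   ] gap 0.055754049063213455 q [ 0.36  0.3   1.95 -0.    0.89 -0.71] F [-0.6  0.3 -1.1]
shift [-315.7, -614.1, -262.9] az -0.004
```

{"fn": "servo_tool", "kwargs": {
  "motion": [-1, 0, 0, -20, 0, 0, 0, -1, 0, 0, -38, 0, 0, 0, -1, 0, 0, -38, 0, 0, 0, -1, 0, 0, -38, 0, 0, 0, -1, 0, 0, -38, 0, 0, 0, -1, 0, 0, -38, 0, 0, 0, -1, -10, -20, 0, 0, 0, 0, -1, -17.5, -34, 0, 0, 0, 0, -1, -17.5, -34, 0, 0, 0, 0, -1, -17.5, -34, 0, 0, 0, 0, -1, -17.5, -34, 0, 0, 0, 0, -1, -10, -20, 0, 0, 0, 0]
}}

```text
time: 8.73
tcp_pos: [0.4474, 0.0892, 0.2123]
tool_rot: [0.752, 3.041, 0.002]
ft_force: [-0.4, -0.2, -0.2]
finger_gap: 0.0557
```

```bash
python3 -c "
from h import *
plan(.44,-.4,.2,61.8)"
```

```text
t 8.7333 tcp [0.4474 0.0892 0.2123] yaw 62.2 toolz [ 0.009 -0.001 -1.   ] gap 0.055682365655800974 q [-0.05 -0.24  2.04 -0.    1.34 -1.14] F [-0.4 -0.2 -0.2]
shift [-224.7, -434.6, 12.3] az 0.007
```

{"fn": "servo_tool", "kwargs": {
  "motion": [-1, -17, -33, 0, 0, 0, 0, -1, -17, -33, 0, 0, 0, 0, -1, -17, -33, 0, 0, 0, 0, -1, -17, -33, 0, 0, 0, 0, -1, -17, -33, 0, 0, 0, 0, -1, -17, -33, 0, 0, 0, 0, -1, -17, -33, 0, 0, 0, 0, -1, -17, -33, 0, 0, 0, 0, -1, -17, -33, 0, 0, 0, 0, -1, -17, -33, 0, 0, 0, 0, -1, -17, -33, 0, 0, 0, 0, -1, -17, -33, 0, 0, 0, 0]
}}

```text
time: 9.73
tcp_pos: [0.4382, -0.3768, 0.2169]
tool_rot: [0.749, 3.03, -0.001]
ft_force: [1.2, 1.0, -0.6]
finger_gap: 0.0557
```

```bash
python3 -c "
from h import *
plan(.44,-.4,-.02,61.8)"
```

```text
t 9.7333 tcp [ 0.4382 -0.3768  0.2169] yaw 62.2 toolz [ 0.02  -0.005 -1.   ] gap 0.05566946646173411 q [-0.91  0.06  1.75  0.01  1.32 -2.  ] F [ 1.2  1.  -0.6]
shift [-12.6, -19.6, 236.9] az 0.007
```

{"fn": "servo_tool", "kwargs": {
  "motion": [-1, -6, -10, 20, 0.005, 0.02, 0, -1, -6, -10, 35, 0, 0, 0, -1, 0, 0, 38, 0, 0, 0, -1, 0, 0, 38, 0, 0, 0, -1, 0, 0, 38, 0, 0, 0, -1, 0, 0, 25, 0, 0, 0, -1, 0, 0, 15, 0, 0, 0, -1, 0, 0, 6, 0, 0, 0]
}}

```text
time: 10.4
tcp_pos: [0.4404, -0.4173, -0.0005]
tool_rot: [0.769, 3.035, -0.02]
ft_force: [-0.6, -0.1, -1.8]
finger_gap: 0.0556
```

```bash
python3 -c "
from h import *
plan(.44,-.4,-.02,61.8)"
```

```text
t 10.4 tcp [ 0.4404 -0.4173 -0.0005] yaw 61.6 toolz [ 0.007 -0.015 -1.   ] gap 0.05556384060405719 q [-0.94  0.4   1.78 -0.    0.94 -2.02] F [-0.6 -0.1 -1.8]
shift [8.5, 15.0, 19.5] az -0.004
```

{"fn": "servo_tool", "kwargs": {
  "motion": [-1, 0, 0, 7, -0.01, 0.013, 0, -1, 0, 0, 5, 0, 0, 0, -1, 0, 0, 4, 0, 0, 0, -1, 0, 0, 2, 0, 0, 0]
}}

```text
time: 10.73
tcp_pos: [0.441, -0.4181, -0.0187]
tool_rot: [0.771, 3.045, 0.001]
ft_force: [0.0, 0.6, -0.8]
finger_gap: 0.0555
```

```bash
python3 -c "
from h import *
plan(.44,-.4,-.022,61.8)"
```

```text
t 10.7333 tcp [ 0.441  -0.4181 -0.0187] yaw 61.6 toolz [ 0.001  0.    -1.   ] gap 0.055480314448127954 q [-0.95  0.44  1.77  0.    0.93 -2.02] F [ 0.   0.6 -0.8]
shift [9.5, 15.4, 3.3] az -0.004
```

{"fn": "servo_tool", "kwargs": {
  "motion": [-1, 0, 0, 2, 0, 0, 0, -1, 0, 0, 1, 0, 0, 0, 0.7, 0, 0, 0, 0, 0, 0, 1, 0, 0, 0, 0, 0, 0, 1, 0, 0, -2, 0, 0, 0, 1, 0, 0, -5, 0, 0, 0, 1, 0, 0, -20, 0, 0, 0, 1, 0, 0, -38, 0, 0, 0, 1, 0, 0, -38, 0, 0, 0, 1, 0, 0, -38, 0, 0, 0, 1, 0, 0, -38, 0, 0, 0, 1, 0, 0, -38, 0, 0, 0]
}}

```text
time: 11.73
tcp_pos: [0.4382, -0.4142, 0.2003]
tool_rot: [-0.769, -3.037, -0.012]
ft_force: [1.2, -0.4, 0.2]
finger_gap: 0.0851
```

```bash
python3 -c "
from h import *
plan(.44,-.4,-.022,61.8)
a=snap('top','pics/t7.png');c=snap('scene','pics/s7.png')
r=lambda i,k:cv2.resize(i,None,fx=k,fy=k,interpolation=cv2.INTER_CUBIC)
A=cv2.convertScaleAbs(a['color'],alpha=1.5,beta=20);C=cv2.convertScaleAbs(c['color'],alpha=1.5,beta=20)
cv2.imwrite('pics/v7.png',np.vstack([np.hstack([r(A[180:240,140:206],6),r(C[170:230,130:196],6)]),r(C[200:256,250:382],6)[:236,:792]]))"
```

```text
t 11.7333 tcp [ 0.4382 -0.4142  0.2003] yaw 61.6 toolz [-0.006  0.01  -1.   ] gap 0.08509130829909743 q [-0.95  0.15  1.68  0.    1.32 -2.02] F [ 1.2 -0.4  0.2]
shift [5.1, 13.4, 222.3] az -0.004
```

View pics/v7.png

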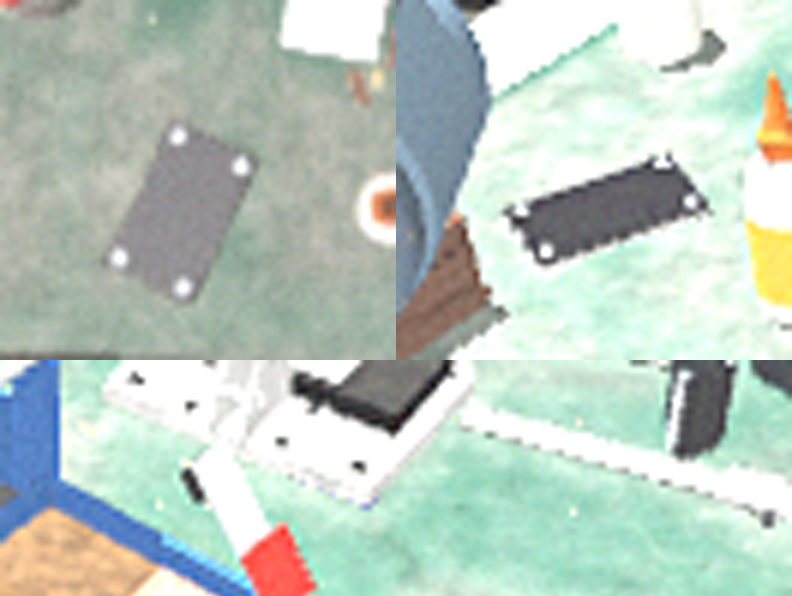

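The plate is bare, black side up, with its four white rivets in the top crop at (178,136), (242,166), (119,257) and (183,287). I'll compute its pose.

```bash
python3 -c "
from h import *
a=arm.camera('top');b=arm.camera('scene')
T=np.array([ray(a,(x-2.5)/6+140,(y-2.5)/6+180,.009)[:2] for x,y in((178,136),(242,166),(119,257),(183,287))])
S=np.array([ray(b,(x-2.5)/6+130,(y-2.5)/6+170,.009)[:2] for x,y in((268,160),(296,202),(125,209),(151,251))])
for q in(T,S):
  ax=(q[0]+q[1]-q[2]-q[3])/2; ay=(q[0]-q[1]+q[2]-q[3])/2
  print(q.mean(0).round(4),np.degrees(np.arctan2(ax[1],ax[0])),np.linalg.norm(ax),np.degrees(np.arctan2(ay[1],ay[0])),np.linalg.norm(ay))
plan(.452,.292,.2,62)"
```

```text
[0.4496 0.2931] -24.15482345714249 0.08387550194834874 66.27181921481221 0.04460003867979992
[0.4506 0.2922] -23.593205208993986 0.08473125169153327 64.7991943857604 0.04602119686255777
t 11.9333 tcp [ 0.4391 -0.4153  0.2003] yaw 61.6 toolz [-0.004  0.007 -1.   ] gap 0.08491786536592211 q [-0.95  0.15  1.68  0.    1.32 -2.02] F [-0.5  0.2 -1. ]
shift [320.7, 630.6, 0.3] az -0.007
```

{"fn": "servo_tool", "kwargs": {
  "motion": [1, 10, 20, 0, 0, 0, -0.077, 1, 17, 34, -3, 0, 0, 0, 1, 17, 34, -3, 0, 0, 0, 1, 17, 34, 0, 0, 0, 0, 1, 17, 34, 0, 0, 0, 0, 1, 17, 34, 0, 0, 0, 0, 1, 17, 34, 0, 0, 0, 0, 1, 17, 34, 0, 0, 0, 0, 1, 17, 34, 0, 0, 0, 0, 1, 17, 34, 0, 0, 0, 0, 1, 17, 34, 0, 0, 0, 0, 1, 17, 34, 0, 0, 0, 0]
}}

```text
time: 12.93
tcp_pos: [0.4068, 0.0438, 0.1915]
tool_rot: [-0.662, -3.029, -0.03]
ft_force: [0.9, -0.3, 1.7]
finger_gap: 0.0855
```

```bash
python3 -c "
from h import *
plan(.450,.2925,.2,66)"
```

```text
t 12.9333 tcp [0.4068 0.0438 0.1915] yaw 65.3 toolz [-0.035  0.028 -0.999] gap 0.08546815375061334 q [-0.19 -0.32  2.14  0.02  1.37 -1.33] F [ 0.9 -0.3  1.7]
shift [61.7, 244.8, -8.5] az -0.012
```

{"fn": "servo_tool", "kwargs": {
  "motion": [1, 8, 32, -3, 0.006, -0.022, -0.012, 1, 8, 34, -2, 0.005, -0.021, 0, 1, 8, 34, 0, 0, 0, 0, 1, 8, 34, 0, 0, 0, 0, 1, 8, 34, 0, 0, 0, 0, 1, 8, 34, 0, 0, 0, 0, 1, 8, 25, 0, 0, 0, 0, 1, 4, 10, 0, 0, 0, 0, 1, 0, 0, 20, 0, 0, 0, 1, 0, 0, 35, 0, 0, 0, 1, 0, 0, 35, 0, 0, 0, 1, 0, 0, 15, 0, 0, 0]
}}

```text
time: 13.93
tcp_pos: [0.4331, 0.3017, 0.0732]
tool_rot: [-0.628, -3.057, 0.015]
ft_force: [-0.4, -0.2, -0.4]
finger_gap: 0.0852
```

```bash
python3 -c "
from h import *
plan(.450,.2925,-.02,66)"
```

```text
t 13.9333 tcp [0.4331 0.3017 0.0732] yaw 66.8 toolz [-0.022 -0.005 -1.   ] gap 0.08524910180754167 q [ 0.39  0.14  1.94  0.    1.08 -0.78] F [-0.4 -0.2 -0.4]
shift [-19.2, -1.6, 93.2] az 0.014
```

{"fn": "servo_tool", "kwargs": {
  "motion": [1, -10, -1, 10, -0.013, -0.018, 0.014, 1, -9, 0, 30, 0, 0, 0, 1, 0, 0, 30, 0, 0, 0, 1, 0, 0, 12, 0, 0, 0, 1, 0, 0, 3, 0, 0, 0, 0.6, 0, 0, 0, 0, 0, 0, 0.6, 0, 0, 0, 0, 0, 0, 0.6, 0, 0, 0, 0, 0, 0]
}}

```text
time: 14.6
tcp_pos: [0.444, 0.2896, -0.0222]
tool_rot: [-0.661, -3.06, 0.002]
ft_force: [-1.1, -0.5, 0.4]
finger_gap: 0.0682
```

```bash
python3 -c "
from h import *
plan(.450,.2925,-.03,66)"
```

```text
t 14.6 tcp [ 0.444   0.2896 -0.0222] yaw 65.6 toolz [-0.011  0.001 -1.   ] gap 0.06818661236488985 q [ 0.36  0.31  1.96  0.01  0.88 -0.79] F [-1.1 -0.5  0.4]
shift [-4.3, 5.1, 7.8] az -0.007
```

{"fn": "servo_tool", "kwargs": {
  "motion": [0.6, -4, 5, -8, -0.004, -0.01, 0, 0.6, 0, 0, 0, 0, 0, 0, 0.6, 0, 0, 3, 0, 0, 0, 0.6, 0, 0, 3, 0, 0, 0]
}}

```text
time: 14.93
tcp_pos: [0.452, 0.2926, -0.0168]
tool_rot: [0.662, 3.067, 0.004]
ft_force: [-0.1, 0.6, -0.1]
finger_gap: 0.0683
```

```bash
python3 -c "
from h import *
plan(.450,.2925,-.03,66)"
```

```text
t 14.9333 tcp [ 0.452   0.2926 -0.0168] yaw 65.6 toolz [ 0.005  0.002 -1.   ] gap 0.06829303774351807 q [ 0.36  0.31  1.95 -0.    0.88 -0.78] F [-0.1  0.6 -0.1]
shift [1.8, -0.9, 13.2] az -0.006
```

{"fn": "servo_tool", "kwargs": {
  "motion": [0.6, 1, -1, 3, 0, 0, 0, 0.6, 0, 0, 3, 0, 0, 0, 0.6, 0, 0, 2, 0, 0, 0]
}}

```text
time: 15.18
tcp_pos: [0.4496, 0.2914, -0.0264]
tool_rot: [0.663, 3.068, 0.002]
ft_force: [-0.4, -0.3, -0.0]
finger_gap: 0.0679
```

{"fn": "servo_tool", "kwargs": {
  "motion": [0.6, 0, 0, 2, 0, 0, 0]
}}

```text
time: 15.27
tcp_pos: [0.4491, 0.2911, -0.0291]
tool_rot: [0.663, 3.069, 0.001]
ft_force: [-0.2, 0.2, -0.3]
finger_gap: 0.0687
```

{"fn": "servo_tool", "kwargs": {
  "motion": [0.6, 0, 0, 2, 0, 0, 0]
}}

```text
time: 15.35
tcp_pos: [0.4488, 0.2909, -0.0317]
tool_rot: [0.663, 3.07, 0.0]
ft_force: [-0.3, -0.9, 15.5]
finger_gap: 0.0685
```

{"fn": "servo_tool", "kwargs": {
  "motion": [0.6, 0, 0, 2, 0, 0, 0]
}}

```text
time: 15.43
tcp_pos: [0.4488, 0.291, -0.0318]
tool_rot: [-0.663, -3.07, 0.002]
ft_force: [-15.9, -8.3, 44.1]
finger_gap: 0.0684
```

Bench contact came at a reading of -0.0317, which confirms the offset. Backing off 3 mm, then gripping.

{"fn": "servo_tool", "kwargs": {
  "motion": [0.6, 0, 1, -3, 0, 0, 0, -1, 0, 0, 0, 0, 0, 0, -1, 0, 0, 0, 0, 0, 0, -1, 0, 0, 0, 0, 0, 0, -1, 0, 0, 0, 0, 0, 0],
  "force": 40
}}

```text
time: 15.85
tcp_pos: [0.4506, 0.2926, -0.0272]
tool_rot: [0.663, 3.07, -0.001]
ft_force: [-1.7, 0.4, 4.6]
finger_gap: 0.0583
```

```bash
python3 -c "
from h import *
plan(.450,.2925,-.03,66)"
```

```text
t 15.85 tcp [ 0.4506  0.2926 -0.0272] yaw 65.6 toolz [ 0.    -0.001 -1.   ] gap 0.05831477267408591 q [ 0.37  0.33  1.95 -0.    0.86 -0.78] F [-1.7  0.4  4.6]
shift [0.5, -0.4, 2.8] az -0.006
```

{"fn": "servo_tool", "kwargs": {
  "motion": [-1, 0, 0, -15, 0, 0, 0, -1, 0, 0, -30, 0, 0, 0, -1, 0, 0, -30, 0, 0, 0.11, -1, 0, 0, -30, 0, 0, 0.11, -1, 0, 0, -30, 0, 0, 0.11, -1, 0, 0, -30, 0, 0, 0.11, -1, 0, 0, -30, 0, 0, 0.11, -1, 0, 0, -30, 0, 0, 0.11, -1, 0, 0, -15, 0, 0, 0.11, -1, 0, 0, 0, 0, 0, 0.11, -1, 0, 0, 0, 0, 0, 0.11, -1, 0, 0, 0, 0, 0, 0.11]
}}

```text
time: 16.85
tcp_pos: [0.4451, 0.2901, 0.2135]
tool_rot: [-2.225, -2.208, 0.027]
ft_force: [0.8, 0.1, -2.0]
finger_gap: 0.0585
```

```bash
python3 -c "
from h import *
plan(.491,-.0764,.2,-6.7)"
```

```text
t 16.85 tcp [0.4451 0.2901 0.2135] yaw -0.4 toolz [-0.017 -0.007 -1.   ] gap 0.058532898619360986 q [ 0.36 -0.03  1.84 -0.    1.35  0.37] F [ 0.8  0.1 -2. ]
shift [-358.6, 88.3, 13.5] az 0.109
```

{"fn": "servo_tool", "kwargs": {
  "motion": [-1, 0, 0, 0, -0.016, 0.009, 0.109, -1, -20, 5, 0, 0, 0, 0, -1, -36, 9, 0, 0, 0, 0, -1, -36, 9, 0, 0, 0, 0, -1, -36, 9, 0, 0, 0, 0, -1, -36, 9, 0, 0, 0, 0, -1, -36, 9, 0, 0, 0, 0, -1, -36, 9, 0, 0, 0, 0, -1, -36, 9, 0, 0, 0, 0, -1, -36, 9, 0, 0, 0, 0, -1, -20, 5, 0, 0, 0, 0, -1, 0, 0, 0, 0, 0, 0]
}}

```text
time: 17.85
tcp_pos: [0.481, -0.0592, 0.2013]
tool_rot: [-2.344, -2.076, 0.014]
ft_force: [0.2, -0.2, -0.5]
finger_gap: 0.0583
```

```bash
python3 -c "
from h import *
plan(.491,-.0764,.14,-6.7)"
```

```text
t 17.85 tcp [ 0.481  -0.0592  0.2013] yaw -6.9 toolz [-0.013  0.002 -1.   ] gap 0.05834063396416838 q [-0.36 -0.14  1.97 -0.    1.33 -0.23] F [ 0.2 -0.2 -0.5]
shift [-15.9, 11.9, 61.3] az -0.004
```

{"fn": "servo_tool", "kwargs": {
  "motion": [-1, -8, 6, 10, -0.013, 0, 0, -1, -8, 6, 10, 0, 0, 0, -1, 0, 0, 15, 0, 0, 0, -1, 0, 0, 10, 0, 0, 0, -1, 0, 0, 3, 0, 0, 0, -1, 0, 0, 0, 0, 0, 0]
}}

```text
time: 18.35
tcp_pos: [0.4889, -0.0759, 0.1473]
tool_rot: [-2.35, -2.076, 0.002]
ft_force: [0.1, -1.3, -1.7]
finger_gap: 0.0586
```

```bash
python3 -c "
from h import *
plan(.491,-.0764,.14,-6.7)
b=snap('scene','pics/s8.png');a=snap('top','pics/t8.png')
r=lambda i:cv2.resize(cv2.convertScaleAbs(i,alpha=1.5,beta=20),None,fx=5,fy=5,interpolation=cv2.INTER_CUBIC)
cv2.imwrite('pics/v8.png',np.hstack([r(b['color'][170:290,190:270]),r(a['color'][150:270,220:300])]))"
```

```text
t 18.35 tcp [ 0.4889 -0.0759  0.1473] yaw -7.1 toolz [-0.005  0.003 -1.   ] gap 0.05862709490532861 q [-0.38 -0.06  2.    0.    1.21 -0.26] F [ 0.1 -1.3 -1.7]
shift [-0.2, 2.2, 7.3] az -0.007
```

View pics/v8.png

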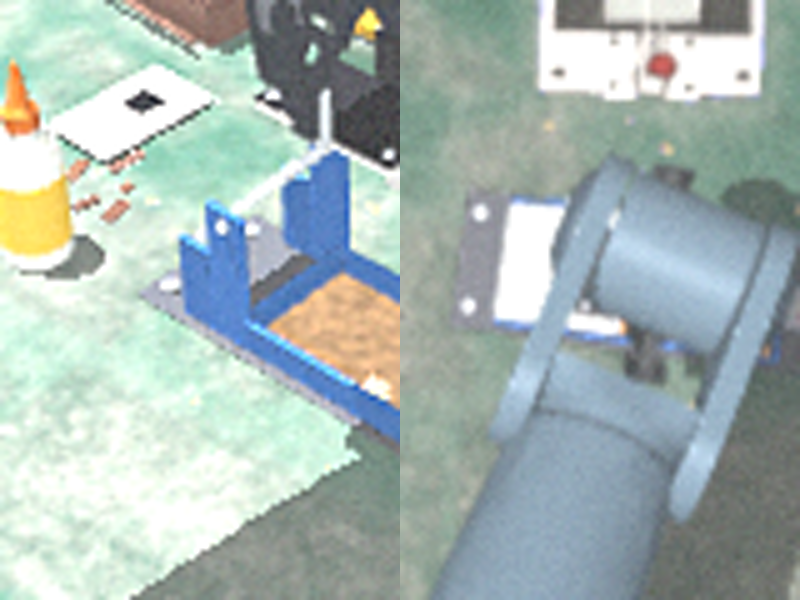

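The plate's rear corner shows at crop (370,140), just above the bar, whose visible ends are at about (228,210) and (325,140). I'll compare projections of the edge with this before dropping.

```bash
python3 -c "
from h import *
b=arm.camera('scene')
o=np.array([.493,-.0595,0]);d=np.array([-.1167,-.9932,0]);y=np.array([.9932,-.1167,0])
f=lambda q:((proj(b,q)-[190,170])*5+2).round(0)
g=lambda q:((proj(b,q)-[140,124])*4+1.5).round(0)
for k in(-53,-42,0,42,53): print('edge',k,f(o+y*k/1e3+[0,0,.15]),'v1',g(o+y*k/1e3+[0,0,.15]))
p=arm.observe()['tcp_pos'];
for i,j in((-50,-30),(-50,30),(50,-30),(50,30)): print('plate',i,j,f(p+d*i/1e3+y*j/1e3+[0,0,.027]),f(p+d*i/1e3+y*j/1e3+[0,0,.035]))
for x,yy in((-121,-53),(-34,-42),(122,-42),(-34,42)): print('base/tray',x,yy,f(o+d*x/1e3+y*yy/1e3+[0,0,.004 if x<-100 else .034]))
"
```

```text
edge -53 [271. 182.] v1 [417. 330.]
edge -42 [285. 173.] v1 [428. 322.]
edge 0 [336. 139.] v1 [469. 295.]
edge 42 [384. 106.] v1 [507. 269.]
edge 53 [397.  98.] v1 [517. 262.]
plate -50 -30 [253. 103.] [253.  91.]
plate -50 30 [326.  58.] [326.  46.]
plate 50 -30 [391. 173.] [391. 161.]
plate 50 30 [463. 123.] [463. 111.]
base/tray -121 -53 [138. 294.]
base/tray -34 -42 [249. 308.]
base/tray 122 -42 [455. 429.]
base/tray -34 42 [343. 240.]
```

The projected plate corners at (253,103) and (391,173) match the picture, and so does the edge line. The plate centre is 17 mm past the edge with its underside about 24 mm above it. Lowering a little and releasing.

{"fn": "servo_tool", "kwargs": {
  "motion": [-1, 0, 2, 6, -0.003, 0, 0, -1, 0, 0, 3, 0, 0, 0, -1, 0, 0, 0, 0, 0, 0, 1, 0, 0, 0, 0, 0, 0, 1, 0, 0, 0, 0, 0, 0, 1, 0, 0, 0, 0, 0, 0, 1, 0, 0, -10, 0, 0, 0, 1, 0, 0, -30, 0, 0, 0, 1, 0, 0, -35, 0, 0, 0, 1, 0, 0, -35, 0, 0, 0, 1, 0, 0, 0, 0, 0, 0]
}}

```text
time: 19.42
tcp_pos: [0.4924, -0.0765, 0.2586]
tool_rot: [2.352, 2.079, 0.006]
ft_force: [0.0, 0.3, 0.7]
finger_gap: 0.085
```

```bash
python3 -c "
from h import *
plan(.491,-.0764,.24,-6.7)
b=snap('scene','pics/s9.png')
cv2.imwrite('pics/v9.png',cv2.resize(b['color'][180:290,190:330],None,fx=5,fy=5,interpolation=cv2.INTER_CUBIC))"
```

```text
t 19.4167 tcp [ 0.4924 -0.0765  0.2586] yaw -7.1 toolz [ 0.004  0.001 -1.   ] gap 0.08499771253212277 q [-0.38 -0.16  1.88  0.    1.42 -0.26] F [0.  0.3 0.7]
shift [-0.1, -1.4, 18.6] az -0.006
```

View pics/v9.png

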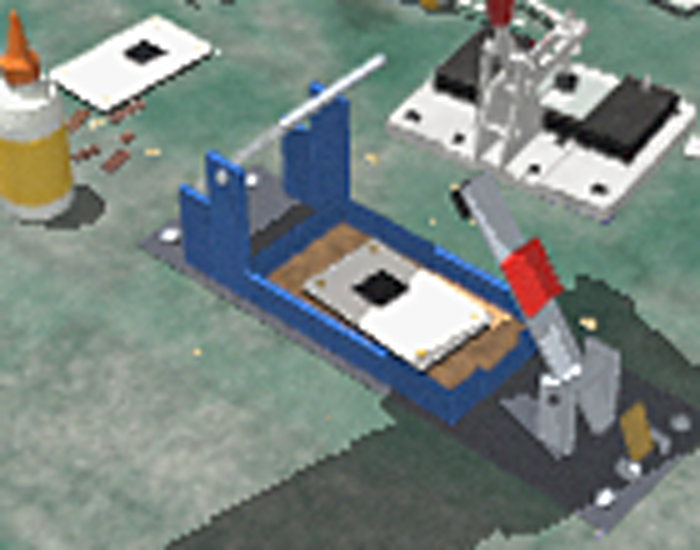

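The plate lies light face up and flat in the tray. It's centred at about crop (400,305), with the cork showing around it. Now I'll shut the fingers and move over the red pad.

{"fn": "servo_tool", "kwargs": {
  "motion": [-1, -15, 0, 0, 0, 0, 0, -1, -34, 0, 0, 0, 0, 0, -1, -34, 0, 0, 0, 0, 0, -1, -34, 0, 0, 0, 0, 0, -1, -15, 0, 20, 0, 0, 0, -1, 0, 0, 30, 0, 0, 0, -1, 0, 0, 30, 0, 0, 0, -1, 0, 0, 15, 0, 0, 0, -1, 0, 0, 0, 0, 0, 0, -1, 0, 0, 0, 0, 0, 0]
}}

```text
time: 20.3
tcp_pos: [0.474, -0.2132, 0.1584]
tool_rot: [2.352, 2.08, 0.005]
ft_force: [-0.4, -0.1, -0.2]
finger_gap: 0.0002
```

```bash
python3 -c "
from h import *
plan(.4755,-.2085,.092,-6.7)"
```

```text
t 20.3 tcp [ 0.474  -0.2132  0.1584] yaw -7.0 toolz [ 0.004  0.001 -1.   ] gap 0.00017100661901964118 q [-0.64 -0.01  1.93  0.    1.22 -0.52] F [-0.4 -0.1 -0.2]
shift [4.9, 0.9, 66.4] az -0.006
```

{"fn": "servo_tool", "kwargs": {
  "motion": [-1, 4, 1, 25, 0, 0, 0, -1, 0, 0, 25, 0, 0, 0, -1, 0, 0, 8, 0, 0, 0, -1, 0, 0, 4, 0, 0, 0]
}}

```text
time: 20.63
tcp_pos: [0.4796, -0.2113, 0.101]
tool_rot: [2.343, 2.074, 0.009]
ft_force: [0.2, 0.3, 0.4]
finger_gap: -0.0
```

```bash
python3 -c "
from h import *
plan(.4795,-.1757,.017,-6.7)"
```

```text
t 20.6333 tcp [ 0.4796 -0.2113  0.101 ] yaw -7.0 toolz [ 0.013 -0.006 -1.   ] gap -3.9442151816802164e-05 q [-0.63  0.07  1.97  0.    1.1  -0.51] F [0.2 0.3 0.4]
shift [35.4, -4.3, 84.0] az -0.005
```

{"fn": "servo_tool", "kwargs": {
  "motion": [-1, 1, -2, 10, 0.006, 0.012, 0, -1, 1, -2, 8, 0, 0, 0, -1, 3, 0, 6, 0, 0, 0, -1, 3, 0, 6, 0, 0, 0, -1, 3, 0, 6, 0, 0, 0]
}}

```text
time: 21.05
tcp_pos: [0.4808, -0.202, 0.0682]
tool_rot: [2.345, 2.076, 0.02]
ft_force: [-0.4, -1.6, 4.2]
finger_gap: -0.0001
```

```bash
python3 -c "
from h import *
plan(.4795,-.1757,.017,-6.7)"
```

```text
t 21.05 tcp [ 0.4808 -0.202   0.0682] yaw -7.0 toolz [ 0.016  0.002 -1.   ] gap -7.14761705414044e-05 q [-0.62  0.11  1.99  0.01  1.03 -0.51] F [-0.4 -1.6  4.2]
shift [26.0, -4.4, 51.2] az -0.005
```

{"fn": "servo_tool", "kwargs": {
  "motion": [-1, 3, -2, 6, 0.016, 0, 0, -1, 3, -2, 6, 0, 0, 0, -1, 3, 0, 6, 0, 0, 0, -1, 3, 0, 6, 0, 0, 0]
}}

```text
time: 21.38
tcp_pos: [0.4815, -0.1903, 0.0461]
tool_rot: [2.349, 2.081, 0.004]
ft_force: [-2.2, 0.4, 5.3]
finger_gap: 0.0001
```

```bash
python3 -c "
from h import *
plan(.4795,-.1757,.017,-6.7)"
```

```text
t 21.3833 tcp [ 0.4815 -0.1903  0.0461] yaw -6.9 toolz [ 0.004 -0.001 -1.   ] gap 8.306073456510302e-05 q [-0.6   0.15  2.    0.    0.99 -0.48] F [-2.2  0.4  5.3]
shift [14.2, -3.6, 29.1] az -0.004
```

{"fn": "servo_tool", "kwargs": {
  "motion": [-1, 3, -1, 6, 0, 0, 0, -1, 3, -1, 6, 0, 0, 0, -1, 3, 0, 6, 0, 0, 0, -1, 2, 0, 5, 0, 0, 0]
}}

```text
time: 21.72
tcp_pos: [0.483, -0.1824, 0.0252]
tool_rot: [2.338, 2.08, -0.004]
ft_force: [-4.0, -3.8, 8.0]
finger_gap: -0.0002
```

{"fn": "servo_tool", "kwargs": {
  "motion": [-1, 1, 0, 4, 0, 0, 0, -1, 0, 0, 4, 0, 0, 0]
}}

```text
time: 21.88
tcp_pos: [0.4829, -0.1818, 0.0175]
tool_rot: [2.336, 2.082, -0.008]
ft_force: [-2.1, 2.7, 6.8]
finger_gap: -0.0001
```

{"fn": "servo_tool", "kwargs": {
  "motion": [-1, 0, 0, 3, 0, 0, 0]
}}

```text
time: 21.97
tcp_pos: [0.4831, -0.1818, 0.0157]
tool_rot: [2.336, 2.083, -0.01]
ft_force: [-13.5, 6.2, 39.1]
finger_gap: 0.0003
```

{"fn": "servo_tool", "kwargs": {
  "motion": [-1, 0, 0, 3, 0, 0, 0]
}}

```text
time: 22.05
tcp_pos: [0.4831, -0.1818, 0.0156]
tool_rot: [2.338, 2.087, -0.013]
ft_force: [-19.0, 8.7, 46.7]
finger_gap: -0.0004
```

{"fn": "servo_tool", "kwargs": {
  "motion": [-1, 0, 0, 0, 0, 0, 0, -1, 0, 0, -3, 0, 0, 0, -1, 0, 0, -5, 0, 0, 0, -1, 0, 0, -10, 0, 0, 0, -1, 0, 0, -25, 0, 0, 0, -1, 0, 0, -35, 0, 0, 0, -1, 0, 0, -35, 0, 0, 0, -1, 0, 0, -35, 0, 0, 0, -1, 20, 0, -35, 0, 0, 0, -1, 35, 0, 0, 0, 0, 0, -1, 35, 0, 0, 0, 0, 0, -1, 35, 0, 0, 0, 0, 0]
}}

```text
time: 23.05
tcp_pos: [0.4963, -0.0521, 0.2095]
tool_rot: [2.351, 2.083, -0.015]
ft_force: [0.7, 0.0, 0.0]
finger_gap: -0.0
```

{"fn": "servo_tool", "kwargs": {
  "motion": [-1, 35, 0, 0, 0, 0, 0, -1, 35, 0, 0, 0, 0, 0, -1, 35, 0, 0, 0, 0, 0, -1, 35, 0, 0, 0, 0, 0, -1, 35, 0, 0, 0, 0, 0, -1, 35, 0, 0, 0, 0, 0, -1, 35, 0, 0, 0, 0, 0, -1, 0, 0, 0, 0, 0, 0]
}}

```text
time: 23.72
tcp_pos: [0.522, 0.2105, 0.2094]
tool_rot: [-2.345, -2.089, 0.011]
ft_force: [0.1, 0.4, -0.5]
finger_gap: 0.0002
```

```bash
python3 -c "
from h import *
plan(.491,-.0764,.24,-6.7)
a=snap('top','pics/t10.png');b=snap('scene','pics/s10.png')
r=lambda i,k:cv2.resize(i,None,fx=k,fy=k,interpolation=cv2.INTER_CUBIC)
cv2.imwrite('pics/v10.png',np.vstack([r(b['color'][190:280,190:390],4)[:,:760],r(a['color'][170:230,220:410],4)]))
# block & neighbours before/after
z=cv2.imread('pics/t0.png')
d=cv2.absdiff(z,a['color']).max(2)
for n,(v0,v1,u0,u1) in dict(jar=(165,185,132,152),done=(160,192,186,210),bottle=(204,226,196,220),tape=(160,192,344,374)).items(): print(n,np.median(d[v0:v1,u0:u1]),(d[v0:v1,u0:u1]>40).sum())
h=cv2.cvtColor(a['color'],cv2.COLOR_BGR2HSV);u,v=proj(a,[.44,-.415,.034]).astype(int);print(u,v)
m=((h[...,0]<18)&(h[...,1]>70)).astype(np.uint8)[v-18:v+19,u-18:u+19]
rr=cv2.minAreaRect(np.argwhere(m>0)[:,::-1].astype(np.float32));P=[ray(a,x+u-18,y+v-18,.034)[:2].round(3) for x,y in cv2.boxPoints(rr)];print(P)
"
```

```text
t 23.7167 tcp [0.522  0.2105 0.2094] yaw -6.6 toolz [-0.006 -0.004 -1.   ] gap 0.0001558972707520222 q [ 0.18  0.04  1.78 -0.    1.33  0.3 ] F [ 0.1  0.4 -0.5]
shift [-288.5, 2.6, -30.6] az 0.001
jar 6.0 94
done 3.0 48
bottle 7.0 74
tape 3.0 0
359 221
[array([ 0.415, -0.366]), array([ 0.495, -0.409]), array([ 0.467, -0.463]), array([ 0.387, -0.42 ])]
```

View pics/v10.png

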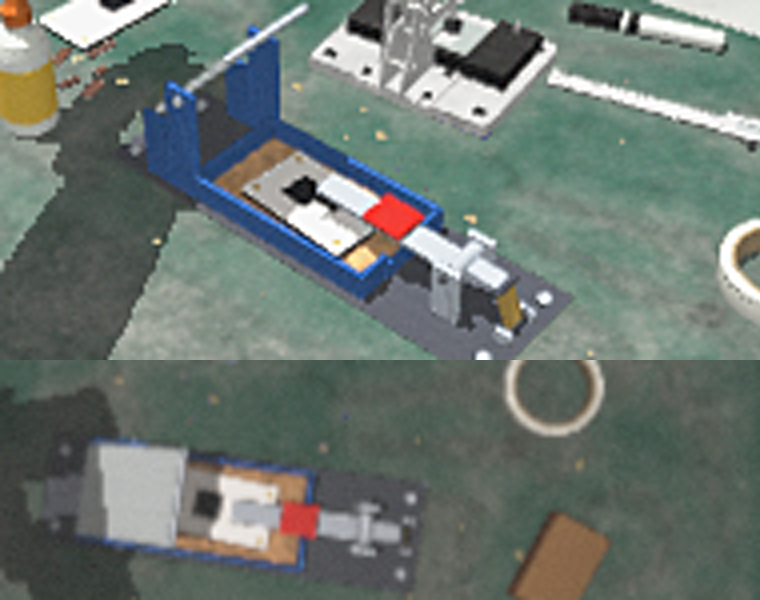

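The hold-down arm lies level over the plate, with its red pad at crop (395,215). The plate is light side up in the tray, and the block lies flat on the open bench at (560,555), clear of the tape roll. I'm handing in.

```bash
python3 -c "
from rig import arm
print(arm.finish_job())"
```

```text
the job is handed in; nothing more can be done
None
```

I did the steps in the order asked and handed the job in at about 24 s. The hand-in gave no verdict, so what follows rests on my own last checks.

- **Block:** it lies flat on the open bench, centred at about (0.44, -0.41). Its measured outline of about 61 × 91 mm fits its 57 × 91 mm face, allowing for the pixel size.
- **Plate:** I let it go black side up, 17 mm past the ramp edge. The later picture shows it flat in the tray, light face up.
- **Hold-down arm:** I pressed the red pad to its stop. After the gripper backed off, both views show the arm still level over the plate. I judged the latching from the pictures, as the joint angle cannot be read.
- **Things to leave alone:** comparing the top view before and after shows no change at the tape roll. At the jar, the glue bottle and the other plate, 48 to 94 pixels changed. I put that down to the arm's shadow and did not measure those three again.

**What disagreed or went wrong:**
- **Fingertip height:** the real tips stood about 23 mm higher than the reported TCP, in the pictures and when touching the bench. My first grasp therefore closed on nothing above the block, and neither the block nor the plate moved. I allowed for the offset from then on.
- **Contact forces:** the fingertips pressed with about 44 N upward when I felt for the bench, and about 47 N (51 N with the sideways part) at the hold-down stop. Both pass 40 N, but these were the fingers, not the gripper's body, and well under the 120 N wrist limit.

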